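# Fill the gap in the block heater

## Robot

A 6-joint arm with a two-finger parallel gripper is mounted at the origin on the work surface. World frame = base frame: x ahead of the robot, y to its left, z up, the work surface at z = 0. Lengths are in mm, angles in rad, forces in N, time in s.
With the tool pointing down it reaches from about 375 to 900 mm from the base axis. Payload 3.1 kg.
Tool frame: the origin (TCP) lies midway between the tips of the shut fingers; the grasp point (between the pads) lies 19 mm behind it; y points along the fingers, z is the direction in which the jaws open and shut, and the axes are right-handed (so a half turn about y gives the same grasp; the last joint's range is limited). The gripper opens to 87 mm and grips with 3 to 60 N. Pads are 19 mm wide; open, the fingers measure 117 mm over their backs; the gripper's body (75 mm by 190 mm) begins 51 mm behind the grasp point.
Start: joints at [-1.496, 0.527, 1.433, -0, 1.181, -0.178], TCP at [156.952, -604.948, 222.548] pointing down, gripper open.
Joint ranges: [-3.08, 3.08], [-0.75, 2.2], [0.22, 2.44], [-1.43, 4.57], [0, 2.65], [-2.85, 2.85]. Speed limits (rad/s): [2.79, 2.79, 3.14, 3.14, 3.14, 3.14].

## Interface

Orientations are given as [roll, pitch, yaw] about the fixed x, y, z axes, in that order (R = Rz(yaw) Ry(pitch) Rx(roll)).
In Python, from plant import * gives the robot as it stands.
- The arm moves only by the shell command python3 -m handwheel 'ROWS'. ROWS is JSON, a list of rows, each a list of 3 entries, a list of its own where there are three numbers: the opening, from 0 (shut) to 1 (fully open), then the shift along the tool's x, y, z in m, then the turn, a rotation vector about the tool's x, y, z in units of 6 degrees (1.0 is 6 degrees). In form: [[fingers, [x, y, z], [wx, wy, wz]], ...]. A call has exactly 5 rows; each row shifts and turns the pose as measured when the row begins, along the tool's axes as they then stand; what a row does not reach is not made up. A row lasts 1/12 s, in which the tool goes at most 41.7 mm and 7.16 degrees, less where a joint would pass 70% of its speed; a pose out of reach is approached as far as the arm can. A call is refused whole if a number of a shift passes 0.0417 or a number of a turn 1, either way. A call with a gripper value outside its range is refused whole. The fingers move at their own pace and stop on an object; the grip force is fixed at half the most. Time passes only in rows, so rows that do not move let the fingers close, or fill a call up. It gives the time, the measured TCP pose, the force and the opening at its end, in the units of the state.
- sense(): the state, without advancing time (a new reading comes with each control period).
- get_image(name): name is "scene" or "top"; returns a dict with "img" (480x640x3 uint8, red, green, blue), "vfov" (degrees; the focal length in pixels is half the picture's height over the tangent of half this angle, whatever the lens; pixels are square), "cx", "cy" (the principal point, pixels), "R" (3x3) and "t" (3): a world point X has camera coordinates R X + t. Camera axes: x right, y down, z forward; pixel columns grow to the right and rows downward; lengths in mm; the calibration is good to about 2 mm. A picture is of the moment at which its call begins. There is no depth.
- hand_in(): hands the job in, once; it reports no verdict.
Trained networks look in the newest picture that a camera, given by its name, has taken for a name from the list of things; names that differ only in an ending like _2 or _b are one class to them, and where a whole thing is asked for, a point or a joint stands for the part that bears it (a point fixed in the world has none). Each returns a list of dicts, best first, with "score" (0 to 1); they miss things now and then, are a little off and sometimes report something else, mostly with a low value. They report only what shows in the picture. A call takes as long as a camera call. They do not tell look-alikes from the thing itself.
- look_for(query, camera): "point" ([x, y, z] in mm, in world coordinates, good to about 4 mm: the middle of the surface that is visible of it).
- tip_of(query, camera): "point" ([x, y, z] in mm, in world coordinates, good to about 4 mm: a listed point, or the origin of a listed thing).
The state is a dict: "time": time; "qpos": joint angles; "qvel": joint speeds; "effort": joint torques, N m; "tool_pos": TCP position; "tcp_rot": TCP orientation; "ft_force": force on the tool from outside, world axes, zero at the start; "ft_torque": the same for the moment, N m; "grip_width": opening from 0.0 (shut) to 1.0 (fully open).
Only numpy, scipy, OpenCV 4.12 (cv2) and the standard library are available. Lean on these libraries where they do the work, as an engineer would, in place of code of your own. Each camera call takes 0.05 s, during which the arm holds its last target. There are 200 camera calls.

## Task

The block heater's well is only partly filled by its tube block. Try the loose spacer blocks in the remaining gap to find the one that fills it - the widest that goes in without forcing - and lower it gently (do not drop it) until it sits fully home on the well floor, then let go. Leave the other two spacers standing upright on the mat or the bench, and do not disturb the jar, the cup and the notebook.

Things in the scene. Friction and masses are not known exactly. Their poses are not given: they have to be found in the camera images.
- heater: fixed white block heater, 144 x 150 mm, flat deck 90 mm above the bench with an open well in its middle: 94 mm long (x), 100 wide (y), 60 deep. On its -x side a grey panel, 50 mm deep, 70 high; on its +x side a shelf out to x = 178 mm with parked tube blocks (tops at 90 mm). On the left or right of the bench, yaw up to 0.3. Origin: on the bench under the well's centre, z up
- well_left (a point): mid lower edge of the well's left-hand (+y) wall, on the well floor 30 mm above the bench, 50 mm from the well's centre; axes as the heater's. The gap is between this wall and the tube block, so towards -y from here: 30, 42 or 54 mm wide (y), always 4 mm more than one spacer. A wider spacer stops on the deck; a narrower one leaves 15 mm or more open
- well_right (a point): middle of the lower edge of the well's right-hand (-y) wall, on the well floor, 50 mm to -y of the well's centre; axes as the heater's. The tube block in the well touches this wall.
- tube_block_1: fixed aluminium block with tube holes in its top, 92 mm long (x), 60 high. Of the three tube blocks one is 46, one 58, one 70 mm wide (y); which is which is not told. Origin: bottom edge of its right-hand (-y) side, mid-length; it extends to +y. One of the three is in the well, against its right-hand wall; two are parked on the heater's far shelf
- tube_block_2: as tube_block_1, of another width
- tube_block_3: as tube_block_1, of another width
- spacer_narrow: loose aluminium spacer block, upright, 26 mm wide (own y), 87 long (x), 60 high. On top, centred, a steel grip fin: 16 mm thick (y), 50 long (x), from 60 to 105 mm above the underside. The lowest 8 mm of the block taper in by 3 mm all round. 0.42 kg, give or take a fifth. Origin: centre of underside, z up; a half turn makes no difference
- spacer_middle: loose aluminium spacer block, upright, 38 mm wide (own y), 87 long (x), 60 high. On top, centred, a steel grip fin: 16 mm thick (y), 50 long (x), from 60 to 105 mm above the underside. The lowest 8 mm of the block taper in by 3 mm all round. 0.55 kg, give or take a fifth. Origin: centre of underside, z up; a half turn makes no difference
- spacer_wide: loose aluminium spacer block, upright, 50 mm wide (own y), 87 long (x), 60 high. On top, centred, a steel grip fin: 16 mm thick (y), 50 long (x), from 60 to 105 mm above the underside. The lowest 8 mm of the block taper in by 3 mm all round. 0.68 kg, give or take a fifth. Origin: centre of underside, z up; a half turn makes no difference
- mat: black rubber mat, fixed, 200 x 320 mm (x, y), 4 mm thick, on the other side of the bench from the heater; the three spacers start on it about 95 mm apart (in y), in any order. Origin: centre of its underside
- jar: bystander: closed white jar, 64 mm across, 85 mm high. Origin: centre of the underside
- cup: bystander: open white cup, 76 mm across, 90 mm high. Origin: centre of the underside
- notebook: bystander: notebook lying flat, 105 x 150 mm (x, y), 15 mm thick. Origin: centre of the underside
Things that resemble listed ones, but are neither listed nor needed, are in the scene too. What is shaped like the spacer_middle but orange is not meant.

How it is judged:
By the outcome, as a careful person would: the job done as asked, in the order asked, and still so for the second after the job is handed in, with the robot touching nothing.
It also fails if it takes over 67 s, if anything falls off the work surface, if the arm or the gripper's body presses on something with over 40 N, if the wrist force passes 120 N, or if a joint passes its speed limit or range.

## Working session

There is one attempt and no reset: what is moved stays moved. The work goes in short steps, Python scripts to look and compute and a shell command to move; the robot and the scene stay as the last step left them, time stands still between calls to the robot, and variables do not carry over. Pictures are saved under pics/ and viewed, about 8 in all and at most 12, crops included, and the job is handed in when it is done.

```bash
ls; mkdir -p pics
cat > h.py <<'E'
from plant import *
import numpy as np, cv2
def K(d):
    f=240/np.tan(np.radians(d["vfov"])/2); return f
def proj(d,X):
    c=np.array(d["R"])@np.array(X,float)+np.array(d["t"]); f=K(d)
    return f*c[0]/c[2]+d["cx"], f*c[1]/c[2]+d["cy"]
def unproj(d,u,v,z):
    R=np.array(d["R"]);t=np.array(d["t"]);f=K(d)
    r=R.T@np.array([(u-d["cx"])/f,(v-d["cy"])/f,1]); c=-R.T@t
    return c+r*(z-c[2])/r[2]
E
python3 - <<'E'
from h import *
for n in ("scene","top"):
    d=get_image(n); cv2.imwrite(f"pics/{n}0.png",d["img"][:,:,::-1]); print(n,d["vfov"],d["cx"],d["cy"],-np.array(d["R"]).T@np.array(d["t"]))
    for q in ["heater","well_left","well_right","tube_block_1","spacer_narrow","spacer_middle","spacer_wide","mat","jar","cup","notebook"]:
        for r in tip_of(q,n)[:4]:
            p=r["point"]; print(q,round(r["score"],2),np.round(p),np.round(proj(d,p)))
print(sense())
E
```

```text
pics
scene 57.13899673147288 321.7871710354643 225.74970245887607 [1079.21872761  870.762869    820.41284652]
heater 0.88 [495. 228.   1.] [386. 284.]
well_left 0.93 [495. 273.  28.] [398. 287.]
well_right 0.41 [495. 272.  27.] [398. 287.]
tube_block_1 0.78 [620. 227.  31.] [347. 294.]
tube_block_1 0.76 [488. 172.  27.] [376. 264.]
tube_block_1 0.65 [605. 126.  29.] [330. 269.]
tube_block_1 0.59 [ 613. -517.    2.] [236. 177.]
spacer_middle 0.84 [ 500. -126.    2.] [316. 219.]
spacer_middle 0.8 [516.  46.  -3.] [341. 251.]
spacer_wide 0.9 [ 496. -312.    8.] [290. 191.]
mat 0.87 [ 497. -221.    3.] [302. 205.]
jar 0.88 [614. 524.   0.] [429. 389.]
cup 0.62 [ 608. -520.    0.] [237. 176.]
notebook 0.95 [813.   1.  -1.] [241. 278.]
top 43.771425185437955 312.00078809719463 234.22675863863057 [ 471.26249339    5.46306012 1672.01083876]
heater 0.85 [493. 222.   0.] [236. 258.]
well_left 0.66 [497. 280.  31.] [213. 257.]
well_right 0.94 [490. 177.  30.] [251. 259.]
tube_block_1 0.98 [620. 220.  32.] [234. 211.]
tube_block_1 0.57 [491. 175.  27.] [251. 258.]
spacer_narrow 0.89 [ 514. -226.
[... 502 characters left out ...]
.] [312. 145.]
{'time': 1.2, 'qpos': array([-1.49550655e+00,  5.27513173e-01,  1.43270783e+00, -2.48076056e-05,
        1.18137771e+00, -1.78476595e-01]), 'qvel': array([ 4.67520676e-04, -4.77939827e-04, -1.37194689e-03,  1.87630650e-05,
        1.22090198e-03,  2.30429988e-03]), 'effort': array([ 2.43383511e-04, -4.40023863e+01, -1.76985312e+01,  6.33553835e-02,
        5.05098829e-02, -3.39194878e-05]), 'tool_pos': array([ 156.94126063, -604.9517881 ,  222.53779699]), 'tcp_rot': array([-1.57080637e+00, -2.15089734e-05, -2.88781686e+00]), 'ft_force': array([-0.53639816, -0.17397725,  0.43308142]), 'ft_torque': array([-0.02800315, -0.0027662 ,  0.00353622]), 'grip_width': 0.9987249473387082}
```

View pics/scene0.png

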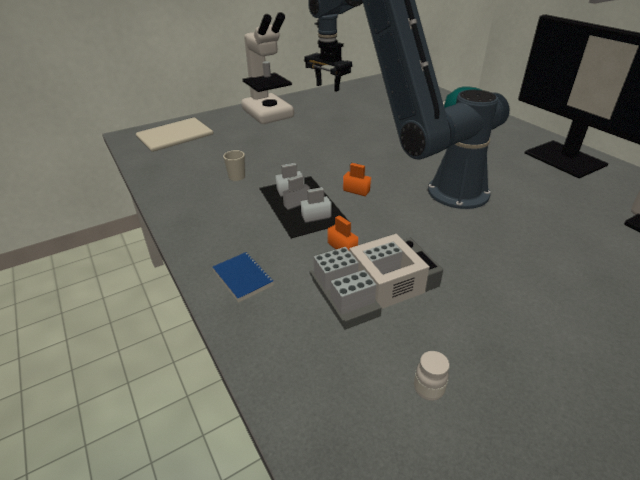

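View pics/top0.png

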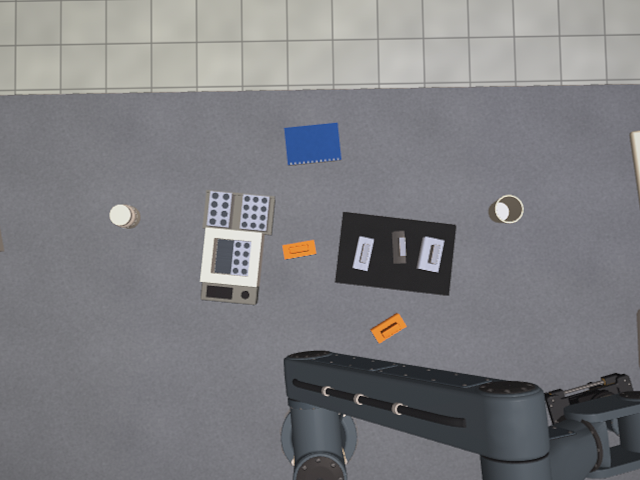

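The scene view has the mat's spacers at (290,183), (295,195) and (316,207), two orange look-alikes at (357,183) and (343,234), and the heater at (390,265). In the top view, spacers are at (363,253), (399,247) and (431,254), with the heater well at (232,258). The orange ones at (299,249) and (388,327) are excluded. I'll confirm the widths in one enlarged crop.

Run:
```python
from h import *
im=cv2.imread("pics/top0.png")
cv2.imwrite("pics/crop1.png",cv2.resize(im[185:310,195:460],None,fx=3,fy=3,interpolation=cv2.INTER_CUBIC))
```

```text
(no output)
```

View pics/crop1.png

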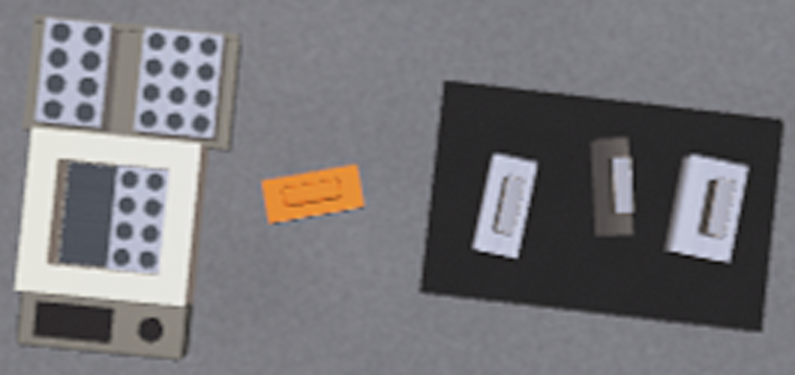

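Crop, in top-view terms: the block in the well is about 50 px of the well's 108 px, so 46 mm and a 54 mm gap, which needs the wide spacer. The parked blocks measure about 58 and 70 mm, which agrees. The mat spacers from left to right are about 39, 26 and 50 mm, so the wide one is the right-hand one at (431,254). Next I'll fit the poses.

```bash
cat > fit.py <<'E'
from h import *
from scipy.optimize import minimize
def rect(L,W,z,x0=0,y0=0): return [(x0+sx*L/2,y0+sy*W/2,z) for sx,sy in((-1,-1),(1,-1),(1,1),(-1,1))]
def polys(d,p,Ps):
    c,s=np.cos(p[2]),np.sin(p[2])
    return [np.array([proj(d,(p[0]+c*x-s*y,p[1]+s*x+c*y,z)) for x,y,z in P],np.float32) for P in Ps]
def render(d,p,add,sub=[],roi=None,S=8):
    x0,y0,x1,y1=roi; m=np.zeros(((y1-y0)*S,(x1-x0)*S),np.float32)
    for val,PP in((1,add),(0,sub)):
        for q in polys(d,p,PP):
            h=cv2.convexHull(q).reshape(-1,2)
            cv2.fillPoly(m,[np.round((h-[x0,y0]+0.5)*S-0.5).astype(int)],val)
    return cv2.resize(m,(x1-x0,y1-y0),interpolation=cv2.INTER_AREA)
def spacer(W,z0): return [rect(81,W-6,z0)+rect(87,W,z0+8)+rect(87,W,z0+60), rect(50,16,z0+60)+rect(50,16,z0+105)]
def fit(terms,p0):
    # terms: (d,softmask(roi),roi,add,sub)
    f=lambda p: sum(((render(d,p,a,s,r)-m)**2).sum() for d,m,r,a,s in terms)
    best=None
    for dy in(-.1,0,.1):
        o=minimize(f,np.array(p0)+[0,0,dy],method="Nelder-Mead",options=dict(initial_simplex=np.array(p0)+[0,0,dy]+np.array([[0,0,0],[8,0,0],[0,8,0],[0,0,.1]]),xatol=.05,fatol=.05))
        if best is None or o.fun<best.fun: best=o
    return best.x,best.fun
E
cat > m1.py <<'E'
from fit import *
dt=get_image("top"); ds=get_image("scene")
def soft(d,roi,lo,hi,f=lambda c:c.max(2)):
    x0,y0,x1,y1=roi; g=f(d["img"][y0:y1,x0:x1].astype(np.float32)); return np.clip((g-lo)/(hi-lo),0,1)
for n,W,roi,p0 in (("wide",50,(412,235,450,276),(493,-315,-.15)),("mid",38,(348,232,381,275),(502,-128,-.15)),("nar",26,(388,228,412,268),(514,-226,0))):
    m=soft(dt,roi,45,130 if W!=26 else 80)
    r=fit([(dt,m,roi,spacer(W,4),[])],p0); print(n,np.round(r[0],3),r[1],m.sum())
# heater deck: white, minus well
roi=(190,215,275,302); x0,y0,x1,y1=roi
c=dt["img"][y0:y1,x0:x1].astype(int)
m=soft(dt,roi,120,215,lambda c:c[:,:,0]*(c[:,:,2]<c[:,:,0]-1+2))
m=m*((c[:,:,2]<=c[:,:,0]+2))
cv2.imwrite("pics/hm.png",cv2.resize(m*255,None,fx=4,fy=4))
r=fit([(dt,m,roi,[rect(144,150,90)],[rect(94,100,90)])],(493,225,-.1)); print("heater",np.round(r[0],3),r[1],m.sum())
E
python3 m1.py
```

```text
wide [ 4.94189e+02 -3.14396e+02 -2.27000e-01] 23.30197525024414 715.7529
mid [ 4.99546e+02 -1.30426e+02 -2.33000e-01] 10.813922882080078 530.3176
nar [ 5.14558e+02 -2.28641e+02  2.90000e-02] 5.634462356567383 424.62854
heater [ 4.94907e+02  2.23540e+02 -1.16000e-01] 46.484375 1950.5157[ WARN:0@2.442] global loadsave.cpp:1063 imwrite_ Unsupported depth image for selected encoder is fallbacked to CV_8U.
```

View pics/hm.png

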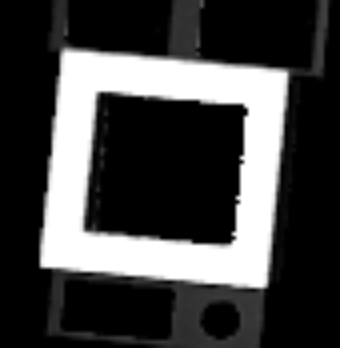

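The white mask fits cleanly: heater (495, 223.5), yaw -0.116, so the gap centre is near (497.6, 246.4). The wide spacer is at (494, -314), yaw -0.227. Moving above it.

```bash
cat > go.py <<'E'
import sys; from h import *
from scipy.spatial.transform import Rotation as Rn
x,y,z,yaw=map(float,sys.argv[1:5]); s=sense()
R=Rn.from_euler("xyz",s["tcp_rot"]); T=Rn.from_euler("xyz",[-np.pi/2,0,yaw])
print("t",round(s["time"],2),"pos",np.round(s["tool_pos"],1),"rot",np.round(s["tcp_rot"],4),"F",np.round(s["ft_force"],1),"M",np.round(s["ft_torque"],2),"w",round(s["grip_width"],3),"q",np.round(s["qpos"],2))
print("shift mm",np.round(R.inv().apply(np.array([x,y,z])-s["tool_pos"]),1),"turn units",np.round(np.degrees((R.inv()*T).as_rotvec())/6,2))
E
python3 -m handwheel '[[1,[-0.037,0,-0.0183],[0,0,0]],[1,[-0.037,0,-0.0183],[0,0,0]],[1,[-0.037,0,-0.0183],[0,0,0]],[1,[-0.037,0,-0.0183],[0,0,0]],[1,[-0.037,0,-0.0183],[0,0,0]]]'
python3 -m handwheel '[[1,[-0.037,0,-0.0183],[0,0,0]],[1,[-0.037,0,-0.0183],[0,0,0]],[1,[-0.037,0,-0.0183],[0,0,0]],[1,[-0.037,0,-0.0183],[0,0,0]],[1,[-0.037,0,-0.0183],[0,0,0]]]'
python3 -m handwheel '[[1,[0,0,0],[0,1,0]],[1,[0,0,0],[0,1,0]],[1,[0,0,0],[0,1,0]],[1,[0,0,0],[0,1,0]],[1,[0,0,0],[0,0,0]]]'
python3 go.py 494.2 -314.4 130 2.915
```

```text
time: 1.72
tool_pos: [310.7, -475.9, 221.6]
tcp_rot: [-1.562, -0.004, -2.904]
ft_force: [0.4, -0.8, -0.8]
grip_width: 0.997
time: 2.13
tool_pos: [470.2, -341.0, 221.1]
tcp_rot: [-1.56, -0.003, -2.906]
ft_force: [-0.0, 0.5, -1.5]
grip_width: 1.003
time: 2.55
tool_pos: [479.1, -331.1, 221.5]
tcp_rot: [-1.562, 0.006, 2.956]
ft_force: [-0.3, -0.1, 0.2]
grip_width: 0.999
t 2.55 pos [ 479.1 -331.1  221.5] rot [-1.5623  0.0056  2.9558] F [-0.3 -0.1  0.2] M [0.03 0.03 0.  ] w 0.999 q [-0.79  0.47  1.55 -0.    1.11  0.96]
shift mm [-11.2  91.4 -19.9] turn units [-0.08  0.39 -0.05]
```

```bash
python3 -m handwheel '[[1,[-0.006,0.02,-0.010],[-0.08,0.4,-0.05]],[1,[-0.005,0.02,-0.010],[0,0,0]],[1,[0,0.02,0],[0,0,0]],[1,[0,0.02,0],[0,0,0]],[1,[0,0,0],[0,0,0]]]'
python3 go.py 494.2 -314.4 73 2.915
python3 - <<'E'
from h import *
d=get_image("scene"); im=d["img"][120:260,230:400,::-1]
cv2.imwrite("pics/s1.png",cv2.resize(im,None,fx=4,fy=4,interpolation=cv2.INTER_CUBIC))
E
```

```text
time: 2.97
tool_pos: [496.6, -315.8, 141.7]
tcp_rot: [-1.566, 0.007, 2.925]
ft_force: [0.2, -0.5, -0.4]
grip_width: 0.998
t 2.97 pos [ 496.6 -315.8  141.7] rot [-1.5665  0.0073  2.9251] F [ 0.2 -0.5 -0.4] M [0.08 0.08 0.01] w 0.998 q [-0.76  0.58  1.61  0.    0.95  1.03]
shift mm [ 3.2 68.7 -1.1] turn units [-0.04  0.1  -0.07]
```

View pics/s1.png

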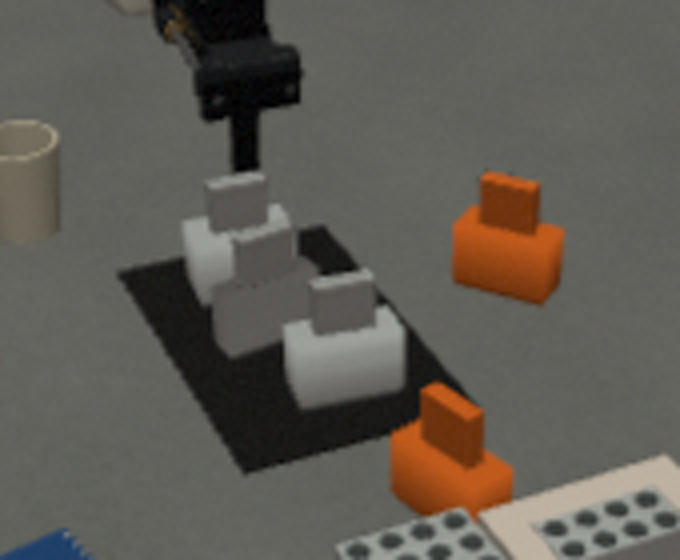

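The close view shows the gripper directly behind and above the far spacer's fin at crop (237,200), with the jaws straddling it. Descending and gripping.

```bash
python3 -m handwheel '[[1,[0.003,0.022,-0.001],[-0.04,0.1,-0.07]],[1,[0,0.022,0],[0,0,0]],[1,[0,0.022,0],[0,0,0]],[1,[0,0.004,0],[0,0,0]],[1,[0,0,0],[0,0,0]]]'
python3 go.py 494.2 -314.4 73 2.915
```

```text
time: 3.43
tool_pos: [499.5, -321.0, 78.7]
tcp_rot: [-1.562, 0.015, 2.919]
ft_force: [-0.1, -0.2, -0.0]
grip_width: 0.996
t 3.43 pos [ 499.5 -321.    78.7] rot [-1.5618  0.0147  2.9195] F [-0.1 -0.2 -0. ] M [ 0.05  0.06 -0.  ] w 0.996 q [-0.76  0.67  1.64 -0.    0.81  1.03]
shift mm [ 6.7  5.6 -5.4] turn units [-0.09  0.04 -0.14]
```

```bash
python3 -m handwheel '[[1,[0.007,0.005,-0.005],[-0.09,0.04,-0.14]],[1,[0,0,0],[0,0,0]],[1,[0,0,0],[0,0,0]],[0,[0,0,0],[0,0,0]],[0,[0,0,0],[0,0,0]]]'
python3 go.py 494.2 -314.4 73 2.915
python3 -m handwheel '[[0,[0,0,0],[0,0,0]],[0,[0,0,0],[0,0,0]],[0,[0,0,0],[0,0,0]],[0,[0,0,0],[0,0,0]],[0,[0,0,0],[0,0,0]]]'
python3 go.py 494.2 -314.4 73 2.915
```

```text
time: 3.85
tool_pos: [495.9, -316.9, 79.3]
tcp_rot: [-1.567, 0.007, 2.916]
ft_force: [0.4, -0.0, -0.0]
grip_width: 0.922
t 3.85 pos [ 495.9 -316.9   79.3] rot [-1.5673  0.0069  2.916 ] F [ 0.4 -0.  -0. ] M [ 0.03  0.03 -0.03] w 0.922 q [-0.76  0.67  1.65  0.    0.82  1.04]
shift mm [ 2.2  6.2 -2.1] turn units [-0.03  0.01 -0.07]
time: 4.27
tool_pos: [496.9, -317.6, 81.1]
tcp_rot: [-1.565, 0.01, 2.916]
ft_force: [0.7, 0.5, 0.1]
grip_width: 0.554
t 4.27 pos [ 496.9 -317.6   81.1] rot [-1.5654  0.0101  2.9165] F [0.7 0.5 0.1] M [ 0.05 -0.01  0.05] w 0.554 q [-0.76  0.67  1.65  0.    0.82  1.04]
shift mm [ 3.4  8.1 -2.6] turn units [-0.05  0.01 -0.1 ]
```

```bash
python3 -m handwheel '[[0,[0.0035,0.008,-0.0025],[-0.05,0,-0.1]],[0,[0.0005,0.0005,0],[0,0,0]],[0,[0.0005,0.0005,0],[0,0,0]],[0,[0,0,0],[0,0,0]],[0,[0,0,0],[0,0,0]]]'
python3 -m handwheel '[[0,[0,0,0],[0,0,0]],[0,[0,0,0],[0,0,0]],[0,[0,0,0],[0,0,0]],[0,[0,0,0],[0,0,0]],[0,[0,0,0],[0,0,0]]]'
python3 go.py 494.2 -314.4 173 2.915
```

```text
time: 4.68
tool_pos: [492.3, -313.1, 70.3]
tcp_rot: [-1.573, -0.003, 2.916]
ft_force: [-0.5, -5.1, -9.1]
grip_width: 0.178
time: 5.1
tool_pos: [492.2, -313.1, 70.3]
tcp_rot: [-1.572, -0.003, 2.916]
ft_force: [0.0, -0.0, 0.5]
grip_width: 0.18
t 5.1 pos [ 492.2 -313.1   70.3] rot [-1.5725 -0.0033  2.9163] F [ 0.  -0.   0.5] M [-0.02  0.06 -0.04] w 0.18 q [-0.76  0.68  1.66 -0.    0.81  1.04]
shift mm [  -1.9 -102.7    0.6] turn units [0.02 0.01 0.03]
```

```bash
python3 -m handwheel '[[0,[0,-0.01,0],[0,0,0]],[0,[0,-0.03,0],[0,0,0]],[0,[0,-0.035,0],[0,0,0]],[0,[0,-0.035,0],[0,0,0]],[0,[0,-0.035,0],[0,0,0]]]'
python3 go.py 497.6 246.4 215 3.0256
```

```text
time: 5.52
tool_pos: [483.5, -305.5, 206.2]
tcp_rot: [-1.593, -0.039, 2.917]
ft_force: [0.0, -0.2, -7.4]
grip_width: 0.182
t 5.52 pos [ 483.5 -305.5  206.2] rot [-1.593  -0.0385  2.9167] F [ 0.  -0.2 -7.4] M [-0.1  -0.09 -0.01] w 0.182 q [-0.76  0.49  1.55 -0.    1.14  1.04]
shift mm [ 109.6    7.4 -541.1] turn units [ 0.23 -1.04  0.36]
```

```bash
python3 -m handwheel '[[0,[0.003,-0.004,-0.015],[0.2,0,0.3]],[0,[0.006,-0.002,-0.03],[0,-0.2,0]],[0,[0.008,0,-0.04],[0,-0.2,0]],[0,[0.008,0,-0.04],[0,-0.2,0]],[0,[0.008,0,-0.04],[0,-0.2,0]]]'
python3 -m handwheel '[[0,[0.008,0,-0.04],[0,-0.2,0]],[0,[0.008,0,-0.04],[0,0,0]],[0,[0.008,0,-0.04],[0,0,0]],[0,[0.008,0,-0.04],[0,0,0]],[0,[0.008,0,-0.04],[0,0,0]]]'
python3 go.py 497.6 246.4 215 3.0256
```

```text
time: 5.93
tool_pos: [486.6, -146.0, 219.4]
tcp_rot: [-1.555, 0.011, 2.991]
ft_force: [1.0, 0.8, -7.6]
grip_width: 0.182
time: 6.35
tool_pos: [464.8, 61.7, 213.8]
tcp_rot: [-1.558, -0.003, 3.01]
ft_force: [1.8, -0.1, -7.0]
grip_width: 0.18
t 6.35 pos [464.8  61.7 213.8] rot [-1.5581 -0.0033  3.0097] F [ 1.8 -0.1 -7. ] M [ 0.06 -0.06 -0.03] w 0.18 q [-0.1   0.33  1.82 -0.01  0.99  1.61]
shift mm [  -8.2   -3.6 -187.4] turn units [-0.12 -0.15  0.03]
```

```bash
python3 -m handwheel '[[0,[-0.002,0,-0.04],[-0.1,-0.15,0]],[0,[-0.002,0,-0.04],[0,0,0]],[0,[-0.002,0,-0.035],[0,0,0]],[0,[-0.002,0,-0.025],[0,0,0]],[0,[0,0,-0.015],[0,0,0]]]'
python3 -m handwheel '[[0,[0,0,-0.005],[0,0,0]],[0,[0,0,0],[0,0,0]],[0,[0,0,0],[0,0,0]],[0,[0,0,0],[0,0,0]],[0,[0,0,0],[0,0,0]]]'
python3 go.py 497.6 246.4 175 3.0256
```

```text
time: 6.77
tool_pos: [479.4, 227.0, 209.7]
tcp_rot: [-1.569, -0.022, 3.032]
ft_force: [-0.0, -1.3, -7.0]
grip_width: 0.184
time: 7.18
tool_pos: [474.9, 232.6, 206.9]
tcp_rot: [-1.564, -0.031, 3.037]
ft_force: [-0.3, 0.4, -6.9]
grip_width: 0.182
t 7.18 pos [474.9 232.6 206.9] rot [-1.5643 -0.0315  3.0367] F [-0.3  0.4 -6.9] M [ 0.05 -0.14  0.01] w 0.182 q [0.24 0.43 1.67 0.01 1.07 1.91]
shift mm [-22.2  31.1 -16.3] turn units [-0.06  0.11  0.3 ]
```

```bash
python3 -m handwheel '[[0,[-0.010,0.01,-0.008],[0,0.1,0.15]],[0,[-0.010,0.01,-0.008],[0,0,0.15]],[0,[0,0.010,0],[0,0,0]],[0,[0,0,0],[0,0,0]],[0,[0,0,0],[0,0,0]]]'
python3 go.py 495.4 246.7 175 3.0256
```

```text
time: 7.6
tool_pos: [495.7, 239.7, 175.4]
tcp_rot: [-1.56, -0.002, 3.018]
ft_force: [0.1, 0.0, -7.0]
grip_width: 0.179
t 7.6 pos [495.7 239.7 175.4] rot [-1.5605e+00 -2.4000e-03  3.0178e+00] F [ 0.1  0.  -7. ] M [ 0.05 -0.06  0.05] w 0.179 q [ 0.25  0.49  1.66 -0.01  0.99  1.95]
shift mm [ 1.2  0.3 -6.9] turn units [-0.1  -0.07  0.02]
```

```bash
python3 -m handwheel '[[0,[0.001,0,-0.007],[-0.1,-0.07,0]],[0,[0,0,0],[0,0,0]],[0,[0,0,0],[0,0,0]],[0,[0,0,0],[0,0,0]],[0,[0,0,0],[0,0,0]]]'
python3 go.py 495.4 246.7 175 3.0256
python3 - <<'E'
from h import *
a=get_image("scene"); b=get_image("top")
A=cv2.resize(a["img"][205:345,290:455,::-1],(560,475),interpolation=cv2.INTER_CUBIC)[:, :]
B=cv2.resize(b["img"][205:300,190:280,::-1],(450,475),interpolation=cv2.INTER_CUBIC)
cv2.imwrite("pics/s2.png",np.hstack([A[:,60:410],B]))
E
```

```text
time: 8.02
tool_pos: [494.2, 245.4, 176.4]
tcp_rot: [-1.571, -0.005, 3.024]
ft_force: [0.3, -0.5, -8.0]
grip_width: 0.182
t 8.02 pos [494.2 245.4 176.4] rot [-1.571  -0.0046  3.0241] F [ 0.3 -0.5 -8. ] M [0.02 0.04 0.01] w 0.182 q [0.26 0.49 1.66 0.   0.99 1.94]
shift mm [-1.   1.4 -1.4] turn units [ 0.   -0.01  0.04]
```

View pics/s2.png

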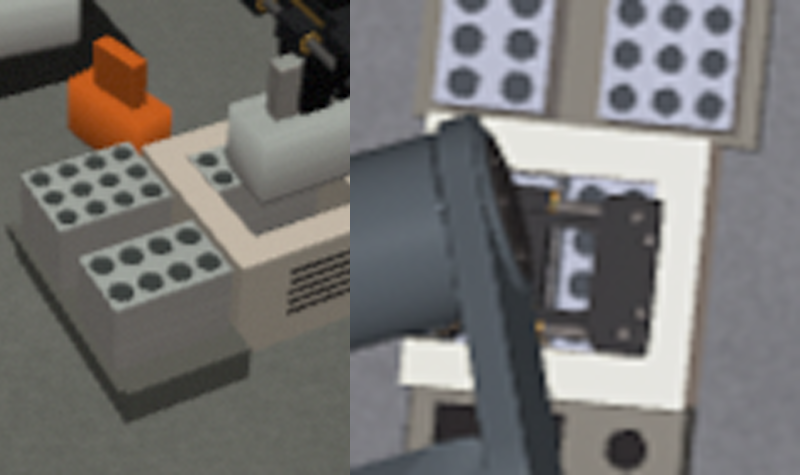

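The spacer hangs over the gap: in the scene crop its bottom edge sits over the well, and the tube block in the well is visible to its -y side. I'll overlay the models to check alignment.

Run:
```python
from fit import *
a=get_image("scene"); s=sense(); p=s["tool_pos"]; yaw=s["tcp_rot"][2]
sp=(p[0]-2.2*np.cos(yaw),p[1]-2.2*np.sin(yaw),yaw); he=(494.9,223.5,-.116); zb=p[2]-66.3
x0,y0,k=300,200,6
im=cv2.resize(a["img"][200:300,300:432,::-1],None,fx=k,fy=k,interpolation=cv2.INTER_CUBIC)
def dr(pose,Ps,c):
    for q in polys(a,pose,Ps): cv2.polylines(im,[np.round((q-[x0,y0]+.5)*k).astype(int)],True,c,1,cv2.LINE_AA)
dr(he,[rect(144,150,90),rect(94,100,90)],(0,0,255))
dr(sp,[rect(81,44,zb),rect(87,50,zb+8),rect(87,50,zb+60),rect(50,16,zb+105)],(0,200,0))
cv2.imwrite("pics/s3.png",im)
```

```text
(no output)
```

View pics/s3.png

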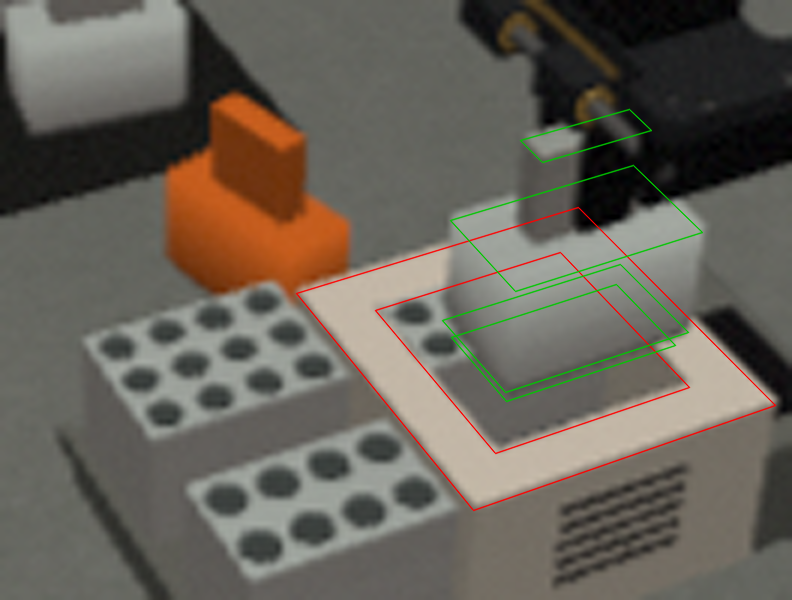

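The overlay agrees within about 1 px (2 mm): the heater's deck and well (red) and the spacer (green) fall on their edges. Lowering, watching force.

```bash
python3 -m handwheel '[[0,[-0.001,0.005,-0.0014],[0,0,0.04]],[0,[0,0.005,0],[0,0,0]],[0,[0,0.005,0],[0,0,0]],[0,[0,0,0],[0,0,0]],[0,[0,0,0],[0,0,0]]]'
python3 go.py 495.4 246.7 150 3.0256
```

```text
time: 8.58
tool_pos: [495.4, 247.1, 159.5]
tcp_rot: [-1.571, -0.0, 3.024]
ft_force: [-0.3, 0.2, -7.2]
grip_width: 0.18
t 8.58 pos [495.4 247.1 159.5] rot [-1.5710e+00 -1.0000e-04  3.0245e+00] F [-0.3  0.2 -7.2] M [ 0.02  0.03 -0.01] w 0.18 q [0.26 0.52 1.68 0.   0.95 1.95]
shift mm [0.  9.5 0.4] turn units [ 0.   -0.01  0.  ]
```

Pose is spot on. Creep in.

```bash
python3 -m handwheel '[[0,[0,0.003,0.0002],[0,0,0]],[0,[0,0.003,0.0002],[0,0,0]],[0,[0,0.003,0],[0,0,0]],[0,[0,0.002,0],[0,0,0]],[0,[0,0,0],[0,0,0]]]'
python3 go.py 495.4 246.7 140 3.0256
```

```text
time: 9.0
tool_pos: [495.4, 246.6, 147.0]
tcp_rot: [-1.571, -0.001, 3.024]
ft_force: [-0.9, 0.2, -6.5]
grip_width: 0.179
t 9.0 pos [495.4 246.6 147. ] rot [-1.5707e+00 -7.0000e-04  3.0244e+00] F [-0.9  0.2 -6.5] M [0.01 0.   0.01] w 0.179 q [0.26 0.53 1.69 0.   0.92 1.95]
shift mm [-0.   7.  -0.1] turn units [-0.   -0.01  0.01]
```

```bash
python3 -m handwheel '[[0,[0,0.003,0],[0,0,0]],[0,[0,0.003,0],[0,0,0]],[0,[0,0.003,0],[0,0,0]],[0,[0,0.003,0],[0,0,0]],[0,[0,0.001,0],[0,0,0]]]'
python3 go.py 495.4 246.7 130 3.0256
```

```text
time: 9.42
tool_pos: [496.0, 246.7, 133.1]
tcp_rot: [-1.571, 0.0, 3.024]
ft_force: [-0.3, -0.0, -7.7]
grip_width: 0.184
t 9.42 pos [496.  246.7 133.1] rot [-1.5711e+00  5.0000e-04  3.0244e+00] F [-0.3 -0.  -7.7] M [-0.02  0.09 -0.02] w 0.184 q [0.26 0.56 1.7  0.   0.89 1.95]
shift mm [0.6 3.1 0.1] turn units [ 0.   -0.01 -0.  ]
```

```bash
python3 -m handwheel '[[0,[0.0005,0.003,0],[0,0,0]],[0,[0,0.003,0],[0,0,0]],[0,[0,0.003,0],[0,0,0]],[0,[0,0.003,0],[0,0,0]],[0,[0,0.002,0],[0,0,0]]]'
python3 go.py 495.4 246.7 100 3.0256
python3 -m handwheel '[[0,[0.0005,0.003,0],[0,0,0]],[0,[0,0.003,0],[0,0,0]],[0,[0,0.002,0],[0,0,0]],[0,[0,0.001,0],[0,0,0]],[0,[0,0,0],[0,0,0]]]'
python3 go.py 495.4 246.7 96.3 3.0256
```

```text
time: 9.83
tool_pos: [495.8, 246.9, 117.8]
tcp_rot: [-1.571, 0.001, 3.024]
ft_force: [-1.0, -0.8, -8.0]
grip_width: 0.18
t 9.83 pos [495.8 246.9 117.8] rot [-1.5715e+00  1.2000e-03  3.0243e+00] F [-1.  -0.8 -8. ] M [ 0.01 -0.03  0.01] w 0.18 q [0.26 0.58 1.71 0.   0.85 1.95]
shift mm [ 0.4 17.8  0.3] turn units [ 0.01 -0.01 -0.01]
time: 10.25
tool_pos: [495.1, 246.9, 107.2]
tcp_rot: [-1.571, 0.0, 3.024]
ft_force: [-0.5, 0.3, -6.9]
grip_width: 0.182
t 10.25 pos [495.1 246.9 107.2] rot [-1.5711e+00  3.0000e-04  3.0244e+00] F [-0.5  0.3 -6.9] M [0.03 0.05 0.03] w 0.182 q [0.26 0.6  1.72 0.   0.83 1.95]
shift mm [-0.3 10.9  0.2] turn units [ 0.   -0.01 -0.  ]
```

```bash
python3 -m handwheel '[[0,[0,0.002,0],[0,0,0]],[0,[0,0.002,0],[0,0,0]],[0,[0,0.002,0],[0,0,0]],[0,[0,0.001,0],[0,0,0]],[0,[0,0,0],[0,0,0]]]'
python3 go.py 495.4 246.7 96.3 3.0256
python3 -m handwheel '[[0,[0,0.001,0],[0,0,0]],[0,[0,0.001,0],[0,0,0]],[0,[0,0.001,0],[0,0,0]],[0,[0,0.001,0],[0,0,0]],[0,[0,0.001,0],[0,0,0]]]'
python3 go.py 495.4 246.7 96.3 3.0256
```

```text
time: 10.67
tool_pos: [495.6, 247.0, 99.8]
tcp_rot: [-1.571, 0.001, 3.024]
ft_force: [0.2, -0.5, -7.4]
grip_width: 0.183
t 10.67 pos [495.6 247.   99.8] rot [-1.5715e+00  1.4000e-03  3.0244e+00] F [ 0.2 -0.5 -7.4] M [-0.02  0.02  0.01] w 0.183 q [0.26 0.61 1.72 0.   0.81 1.95]
shift mm [0.2 3.5 0.4] turn units [ 0.01 -0.01 -0.01]
time: 11.08
tool_pos: [495.7, 247.3, 96.4]
tcp_rot: [-1.572, 0.002, 3.025]
ft_force: [-4.2, -0.2, 5.1]
grip_width: 0.184
t 11.08 pos [495.7 247.3  96.4] rot [-1.5718e+00  2.0000e-03  3.0246e+00] F [-4.2 -0.2  5.1] M [-0.26  0.39 -0.01] w 0.184 q [0.26 0.61 1.72 0.   0.8  1.95]
shift mm [0.3 0.1 0.6] turn units [ 0.01 -0.01 -0.02]
```

Floor contact came at TCP z 96.4, against 96.3 predicted, with the vertical force reversing. Releasing, then rising.

```bash
python3 -m handwheel '[[0.6,[0,0,0],[0,0,0]],[0.6,[0,0,0],[0,0,0]],[0.6,[0,0,0],[0,0,0]],[0.6,[0,0,0],[0,0,0]],[0.6,[0,0,0],[0,0,0]]]'
python3 go.py 495.4 246.7 96.3 3.0256
```

```text
time: 11.5
tool_pos: [501.0, 248.6, 100.1]
tcp_rot: [-1.577, 0.015, 3.025]
ft_force: [-0.8, -0.5, -0.5]
grip_width: 0.473
t 11.5 pos [501.  248.6 100.1] rot [-1.5767  0.0146  3.0246] F [-0.8 -0.5 -0.5] M [0.1  0.02 0.02] w 0.473 q [0.26 0.61 1.72 0.   0.8  1.95]
shift mm [5.4 3.7 2.6] turn units [ 0.06 -0.01 -0.14]
```

```bash
python3 -m handwheel '[[0.6,[0.003,-0.015,0.002],[0,0,-0.14]],[0.6,[0,-0.025,0],[0,0,0]],[0.6,[0,-0.03,0],[0,0,0]],[0.6,[0,-0.03,0],[0,0,0]],[0.6,[0,-0.02,0],[0,0,0]]]'
python3 -m handwheel '[[0.6,[0,-0.02,0.03],[0,0,0]],[0.6,[0,0,0.04],[0,0,0]],[0.6,[0,0,0.04],[0,0,0]],[0.6,[0,0,0.04],[0,0,0]],[0.6,[0,0,0.03],[0,0,0]]]'
python3 -m handwheel '[[0.6,[0,0,0.02],[0,0,0]],[0.6,[0,0,0],[0,0,0]],[0.6,[0,0,0],[0,0,0]],[0.6,[0,0,0],[0,0,0]],[0.6,[0,0,0],[0,0,0]]]'
python3 - <<'E'
from fit import *
a=get_image("scene"); b=get_image("top")
A=cv2.resize(a["img"][160:320,230:430,::-1],(500,400),interpolation=cv2.INTER_CUBIC)
B=cv2.resize(b["img"][205:300,200:270,::-1],(295,400),interpolation=cv2.INTER_CUBIC)
cv2.imwrite("pics/s4.png",np.hstack([A,B]))
E
```

```text
time: 11.92
tool_pos: [495.0, 245.2, 219.1]
tcp_rot: [-1.572, -0.012, 3.024]
ft_force: [-0.3, -0.1, 0.5]
grip_width: 0.6
time: 12.33
tool_pos: [481.3, 67.4, 247.4]
tcp_rot: [-1.579, 0.012, 3.037]
ft_force: [0.4, -0.3, -0.7]
grip_width: 0.603
time: 12.75
tool_pos: [479.4, 41.4, 248.4]
tcp_rot: [-1.578, 0.015, 3.028]
ft_force: [0.5, -0.4, -1.2]
grip_width: 0.602
```

View pics/s4.png

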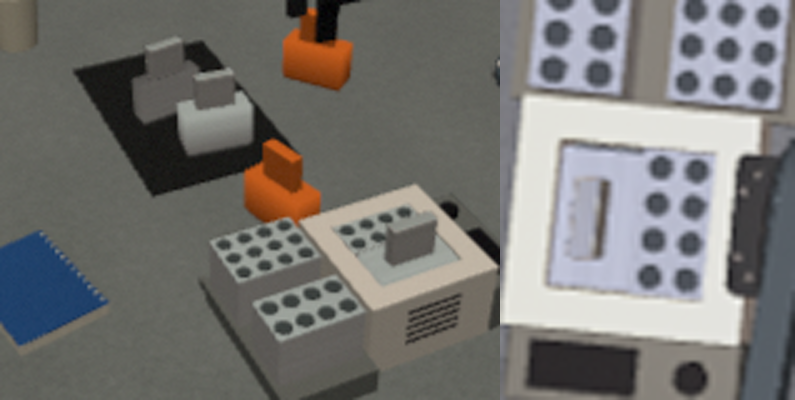

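The spacer sits flush with the deck and fills the gap (fin at crop (410,240), and (590,220) in the top view). The narrow and middle spacers stand upright on the mat at crop (165,80) and (215,115). Nothing else has moved and the gripper is clear.

```bash
python3 -m handwheel '[[0.6,[0,-0.01,0],[0,0,0]],[0.6,[0,0,0],[0,0,0]],[0.6,[0,0,0],[0,0,0]],[0.6,[0,0,0],[0,0,0]],[0.6,[0,0,0],[0,0,0]]]'; python3 -c "
from plant import *
print(hand_in())"
```

```text
time: 13.27
tool_pos: [478.9, 45.7, 257.3]
tcp_rot: [-1.579, 0.013, 3.036]
ft_force: [-1.2, -0.9, -0.7]
grip_width: 0.599
the job is handed in; nothing more can be done
None
```

The wide spacer is fully home in the well and released, and the job was handed in at about 13 s of the 67 s allowed.

- **Choosing the spacer:** I did this by measuring rather than by trying each spacer in turn. In the top view the tube block in the well measured about 46 mm, which leaves a 54 mm gap, so only the 50 mm spacer fits. The parked blocks measured about 58 and 70 mm, which agrees.
- **Insertion:** The spacer went in on the first attempt with no noticeable side force. It touched the floor at TCP height 96.4 mm, against 96.3 mm predicted, with about 12 N of vertical force change, and I released it there.
- **Last pictures:** The spacer's top is flush with the deck and it fills the gap. The narrow and middle spacers stand upright on the mat, and the gripper is clear.
- **Not fully checked:** The notebook looked undisturbed. The jar was outside the final crops and the cup was only partly in one, but the arm's path did not go near either. No check failed or disagreed.

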